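Shut the purge line in the gas valve box

TASK

Back-purging is finished, but welding goes on: push the spatter cover of the gas valve box all the way back by its lip, push the lever with the round tag on it a quarter turn clockwise (seen from above) until it is fully shut across its pipe, then push the cover fully forward over the valves again. Only push, with the fingertips or the outside of the fingers: never take the cover's lip or a lever between the fingers. Leave the untagged lever and the things standing about as they are.

Things in the scene. Friction and masses are not known exactly. Their poses are not given: they have to be found in the camera images.
- valve_box: Grey sheet-metal gas valve box fixed on the table, 212 mm deep (x), 220 mm wide (y), walls 80 mm high, 4 mm thick. Origin: centre of its underside, on the table. x points from its front (robot side; two hose tails stick out 18 mm) to its back, y to its left. Front half, x = -102 to +2 mm: valve compartment under the cover. Back half: closed deck. Side guide rails: top z = 89 mm, 198 mm apart.
- cover_lip (a point): Centre of the upturned lip along the front edge of the sliding steel cover (104 x 210 mm, top face at z = 84 mm); axes as the box. The lip is 3 mm thick (5 mm at its rolled top edge), 186 mm wide along y, and reaches from 9 mm below this point (cover's top face) to 10 mm above it. With the cover fully forward it is over the front wall, at x = -101 mm in the box.
- cover (a joint): Slide of the cover along the box's +x, m: 0 = fully forward over the valves, 0.098 = fully back on its stops, on the deck. About 2.5 N of friction; it stays where it is left. Starts at 0 to 0.012.
- purge_stem (a point): On the stem axis of the tagged lever's valve, at the lever's underside (z = 63 mm); axes as the box. The two stems are at x = -28 mm, y = +38 and -42 mm in the box; which of them has the tag varies. Pipes run along x; all below the levers is lower than z = 63 mm, the compartment's floor at z = 3 mm.
- purge_handle (a point): Point in the tagged lever's grip, 45 mm from the stem axis, half-way up (z = 68.5 mm); turns with the lever, its x axis points to the stem. Black grip 13 mm wide, z = 63 to 74 mm, 22 to 60 mm from the stem. Tag: plain round metal disc, 25 mm across, 2 mm thick, flat on top of the grip, centred 47.5 mm from the stem.
- purge_lever (a joint): Angle of the tagged lever, rad: 0 = open, along the pipe, pointing to the box's front (-x); grows clockwise seen from above; pi/2 = shut, on its stop, pointing to the box's left (+y). Turns with about 0.12 N m (3 N at the grip) and stays where it is left. Starts at 0 to 0.25.
- torch_handle (a point): The same point in the grip of the other lever, of the same form and size but with no tag. To be left alone.
- torch_lever (a joint): Angle of the untagged lever, rad, counted in the same way; starts at 0 to 0.2.
- dropout_0: Small milled plate lying loose in front of the box, 44 x 80 x 8 mm; origin at the centre of its underside. Leave alone.
- magnet_0: Arrow-shaped welding magnet lying loose to the left of the box, 50 x 100 x 16 mm; origin at the centre of its underside. Leave alone.
- led_lamp: Small black work lamp standing loose at the left, 32 x 66 x 42 mm; origin at the centre of its underside. Leave alone.
- tube_block: Split tube block standing loose to the left of the box, 60 x 60 x 50 mm; origin at the centre of its underside. Leave alone.

How it is judged:
By the outcome, as a careful person would: the job done as asked, in the order asked, and still so for the second after the job is handed in, with the robot touching nothing.
It also fails if it takes over 61 s, if anything falls off the work surface, if the arm or the gripper's body presses on something with over 40 N, if the wrist force passes 120 N, or if a joint passes its speed limit or range.

ROBOT

A 7-joint arm with a two-finger parallel gripper is mounted at the origin on a cart in front of the work surface, level with it; the furniture and walls round the work are solid. World frame = base frame: x ahead of the robot, y to its left, z up, the work surface at z = 0. Lengths are in m, angles in rad, forces in N, time in s.
With the tool pointing down it reaches from about 0.425 to 0.925 m from the base axis. Payload 6.8 kg.
Tool frame: the origin (TCP) lies at the centre of the arm's flange, where the gripper is bolted on; the fingertips stand 173 mm ahead of it and the grasp point (between the pads) lies 155 mm ahead of it (r.hold_point_z is the distance from the TCP to the grasp point, in m); z points along the fingers, x is the direction in which the jaws open and shut, and the axes are right-handed (so a half turn about z gives the same grasp; the last joint's range is limited). The gripper opens to 85 mm and grips with 20 to 120 N. Pads are 22 mm wide; open, the fingers measure 114 mm over their backs; the gripper's body (76 mm by 85 mm) begins 54 mm behind the grasp point. The pads swing forward as they close: fully open they stand 13 mm farther back than shut.
Start: joints at [-1.222, 0.477, 0.022, 1.555, -0.011, 1.109, -0.083], TCP at [0.298, 0.606, 0.405] pointing down, gripper open.
Joint ranges: [-2.96, 2.96], [-0.34, 2.1], [-1.41, 1.46], [0.24, 2.44], [-1.37, 4.51], [0.17, 1.92], [-2.96, 2.96]. Speed limits (rad/s): [2.39, 2.39, 3.14, 3.14, 3.14, 3.14, 3.14].

INTERFACE

Orientations are given as a rotation vector (axis times angle).
In Python, from bench import r gives the robot as it stands.
- The arm moves only by the tool apply_moves, never from a script. Its arguments are lists of equal length, an entry for each row: "dp": the shift along the tool's x, y, z scaled (see below), a list of three; "twist": the turn, a rotation vector about the tool's x, y, z scaled (see below), a list of three; "jaw": the closure in counts, from 0 (fully open) to 255 (shut). In form: {"dp": [[x, y, z], ...], "twist": [[rx, ry, rz], ...], "jaw": [jaw, ...]}. A call has 1 to 20 rows; each row shifts and turns the pose as measured when the row begins, along the tool's axes as they then stand; what a row does not reach is not made up. The controller multiplies each number of a shift by 12 cm and each number of a turn by 120 degrees. A row lasts 1/10 s, in which the tool goes at most 50 mm and 8.59 degrees, less where a joint would pass 70% of its speed; a pose out of reach is approached as far as the arm can. A call with a number of a shift or a turn outside -1 to 1 is refused whole. A call with a gripper value outside its range is refused whole. The fingers move at their own pace and stop on an object; "grip_force" is the grip in N (left out, the last holds). Time passes only in rows, so rows that do not move let the fingers close. It gives the time, the measured TCP pose, the force and the opening at its end, in the units of the state.
- r.get_obs(): the state, without advancing time (a new reading comes with each control period).
- r.grab_frame(name): name is "scene" or "top"; returns a dict with "color" (480x640x3 uint8, red, green, blue), "z_map" (480x640 float32, m along the optical axis (not along the pixel's ray), 0 where there is no reading), "intrinsics" (3x3 intrinsics, pixels), "dist_coeffs" ([k1, k2, p1, p2, k3] as OpenCV has them; the pictures are not rectified), "R" (3x3) and "t" (3): a world point X has camera coordinates R X + t. Camera axes: x right, y down, z forward; pixel columns grow to the right and rows downward; lengths in m; the calibration is good to about 2 mm. A picture is of the moment at which its call begins.
- r.hand_in(): hands the job in, once; it reports no verdict.
The state is a dict: "clock": time; "joints": joint angles; "qvel": joint speeds; "tau": joint torques, N m; "tcp_pos": TCP position; "orientation": TCP orientation; "contact_force": force on the tool from outside, world axes, zero at the start; "moment": the same for the moment, N m; "grip_width": finger opening in m.
Only numpy, scipy, OpenCV 4.12 (cv2) and the standard library are available. Lean on these libraries where they do the work, as an engineer would, in place of code of your own. Each camera call takes 0.05 s, during which the arm holds its last target.

## Working session

There is one attempt and no reset: what is moved stays moved. The work goes in short steps, Python scripts to look and compute and a tool call to move; the robot and the scene stay as the last step left them, time stands still between calls to the robot, and variables do not carry over. Pictures are saved under pics/ and viewed, and the job is handed in when it is done.

Besides the shell and the picture viewer there is one more tool, called after ">>>" by a JSON object that holds its "api" and its "payload". apply_moves: Moves the arm, as the interface text tells. Shifts and turns lie within -1 to 1; 1 stands for 12 cm of shift or 120 degrees of turn. Its arguments: {"type":"object","properties":{"dp":{"type":"array"},"twist":{"type":"array"},"jaw":{"type":"array"},"grip_force":{"type":"number"}},"required":["dp","twist","jaw"]}

```bash
ls; mkdir -p pics; python3 - <<'E'
from bench import r
import cv2,numpy as np
o=r.get_obs();print({k:np.round(v,3) for k,v in o.items()})
for n in("scene","top"):
    f=r.grab_frame(n);cv2.imwrite(f"pics/{n}0.png",f["color"][:,:,::-1]);np.savez(f"{n}0.npz",**f)
    print(n,f["intrinsics"],f["dist_coeffs"],f["R"],f["t"])
E
```

```text
pics
{'clock': np.float64(0.0), 'joints': array([-1.222,  0.478,  0.022,  1.556, -0.012,  1.109, -0.083]), 'qvel': array([ 0.   , -0.002,  0.001, -0.   ,  0.001, -0.   , -0.   ]), 'tau': array([ 1.0000e-03, -5.9646e+01,  1.6080e+00, -2.8119e+01,  1.3000e-02,
        1.0000e-02,  0.0000e+00]), 'tcp_pos': array([0.298, 0.606, 0.404]), 'orientation': array([ 2.666e+00,  1.660e+00, -2.000e-03]), 'contact_force': array([-0.779,  0.046, -0.779]), 'moment': array([ 0.008, -0.005,  0.031]), 'grip_width': np.float64(0.085)}
scene [[610.25814999   0.         323.84167573]
 [  0.         610.25814999 245.05186349]
 [  0.           0.           1.        ]] [-0.11207991  0.          0.          0.          0.        ] [[ 0.84080314 -0.54112493 -0.01529367]
 [-0.29106965 -0.42808464 -0.85558284]
 [ 0.45643022  0.72382826 -0.51743995]] [-0.44774112  0.17883356  1.26259767]
top [[515.32085364   0.         318.34587099]
 [  0.         515.32085364 234.47273629]
 [  0.           0.           1.        ]] [0.01472737 0.         0.         0.         0.        ] [[ 0.00400405 -0.99998834 -0.00269975]
 [-0.99350487 -0.00367104 -0.11373033]
 [ 0.1137191   0.0031376  -0.99350799]] [-0.08191785  0.50892017  1.10833266]
```

View pics/scene0.png

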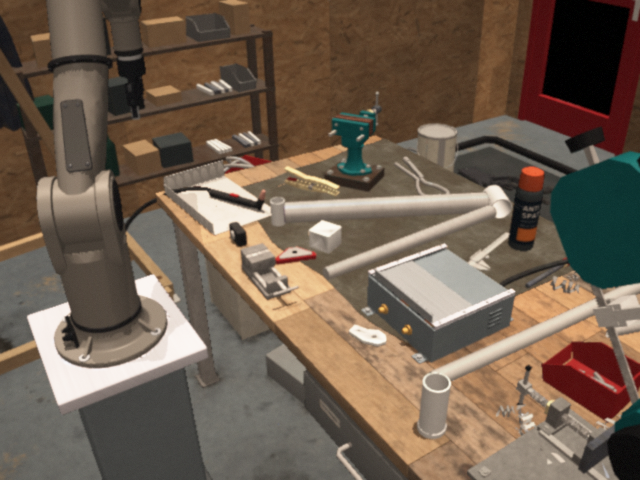

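View pics/top0.png

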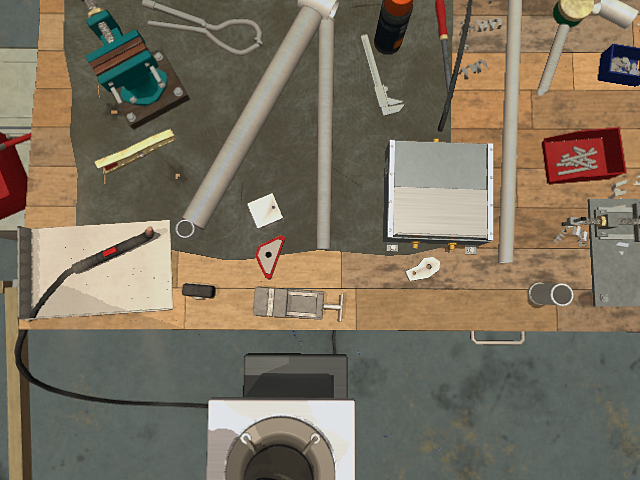

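The scene view shows the box at about (440,300). The top view shows it upright at columns 387-493, rows 140-243, with the cover forward (ribbed plate, rows 187-240) and a pipe to its right at column 510. Next I'll measure the box and the heights around it.

```bash
cat > h.py <<'E'
import numpy as np,cv2
def cloud(f):
    K=f["intrinsics"];d=f["dist_coeffs"];z=f["z_map"];H,W=z.shape
    uv=np.stack(np.meshgrid(np.arange(W),np.arange(H)),-1).reshape(-1,1,2).astype(np.float64)
    n=cv2.undistortPoints(uv,K,d).reshape(H,W,2)
    P=np.dstack([n*z[...,None],z]);X=(P-f["t"])@f["R"]
    X[z==0]=np.nan
    return X
def plane(f,uv,h):
    n=cv2.undistortPoints(np.array(uv,float).reshape(-1,1,2),f["intrinsics"],f["dist_coeffs"]).reshape(-1,2)
    D=np.c_[n,np.ones(len(n))]@f["R"];C=-f["R"].T@f["t"]
    return C+D*((h-C[2])/D[:,2])[:,None]
def proj(f,X):
    return cv2.projectPoints(np.array(X,float).reshape(-1,1,3),cv2.Rodrigues(f["R"])[0],f["t"],f["intrinsics"],f["dist_coeffs"])[0].reshape(-1,2)
E
python3 - <<'E'
from h import *
f=dict(np.load("top0.npz"));X=cloud(f);z=X[...,2]
v=z.copy();v=np.clip(v*1000,0,255);v=np.nan_to_num(v).astype(np.uint8)
im=cv2.applyColorMap(v,cv2.COLORMAP_JET);cv2.imwrite("pics/hz.png",im)
m=((z>.07)&(z<.1)).astype(np.uint8)
n,l,s,c=cv2.connectedComponentsWithStats(m)
for i in range(1,n):
    if s[i,4]>200:
        p=X[l==i];print(s[i],np.nanmin(p,0).round(3),np.nanmax(p,0).round(3),cv2.minAreaRect(p[:,:2].astype(np.float32)*1000))
for (u,vv) in [(510,100),(510,200),(505,250),(323,150),(323,230),(398,30),(440,165),(440,215),(440,238),(550,290),(266,255),(425,268)]:
    print(u,vv,X[vv,u].round(3))
g=cv2.resize(f["color"][120:270,370:530,::-1],None,fx=5,fy=4.0*1.25,interpolation=cv2.INTER_CUBIC)[:600]
cv2.imwrite("pics/boxtop.png",cv2.resize(f["color"][120:260,370:530,::-1],None,fx=4.2,fy=4.2,interpolation=cv2.INTER_CUBIC))
f=dict(np.load("scene0.npz"))
cv2.imwrite("pics/boxscene.png",cv2.resize(f["color"][230:380,350:530,::-1],None,fx=4,fy=4,interpolation=cv2.INTER_CUBIC))
E
```

```text
[377  20  30  22 220] [ 0.934 -0.27   0.07 ] [ 0.971 -0.207  0.1  ] ((949.275146484375, -235.4202880859375), (64.31868743896484, 31.436555862426758), 78.2188491821289)
[ 387  140  106  102 9964] [ 0.49 -0.45  0.07] [ 0.708 -0.224  0.1  ] ((599.3814086914062, -336.90728759765625), (219.71856689453125, 212.75164794921875), 88.1456069946289)
[247 449  65  31 287] [ 0.013 -0.067  0.07 ] [0.068 0.06  0.1  ] ((44.71181869506836, -6.765144348144531), (128.61947631835938, 46.21685028076172), 82.29501342773438)
510 100 [ 0.817 -0.513  0.03 ]
510 200 [ 0.588 -0.504  0.03 ]
505 250 [ 0.476 -0.489  0.03 ]
323 150 [ 0.699 -0.09   0.033]
323 230 [ 0.519 -0.09   0.031]
398 30 [ 0.937 -0.248  0.118]
440 165 [ 0.654 -0.339  0.08 ]
440 215 [ 0.545 -0.336  0.085]
440 238 [ 0.497 -0.336  0.08 ]
550 290 [ 0.389 -0.55   0.105]
266 255 [0.464 0.036 0.016]
425 268 [ 0.437 -0.318  0.008]
```

View pics/hz.png

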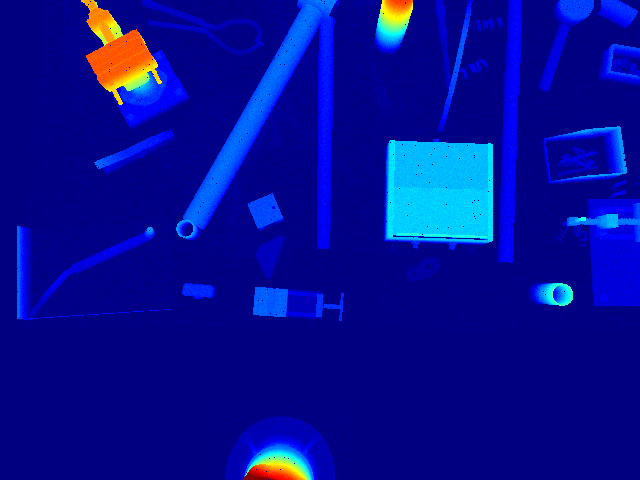

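View pics/boxtop.png

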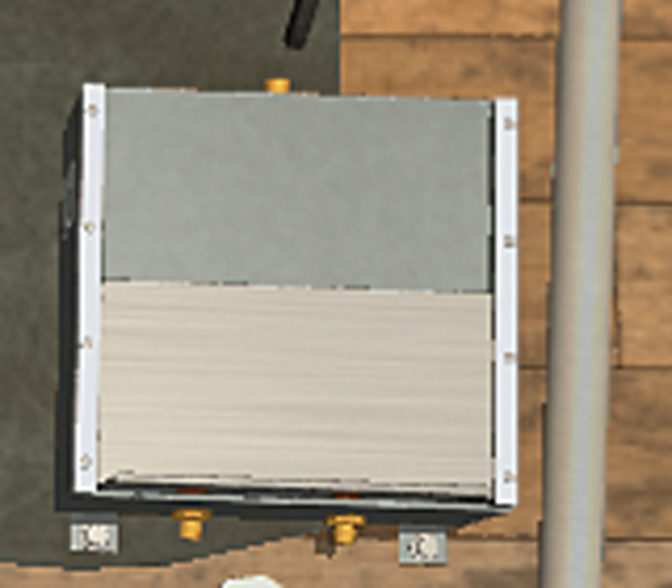

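View pics/boxscene.png

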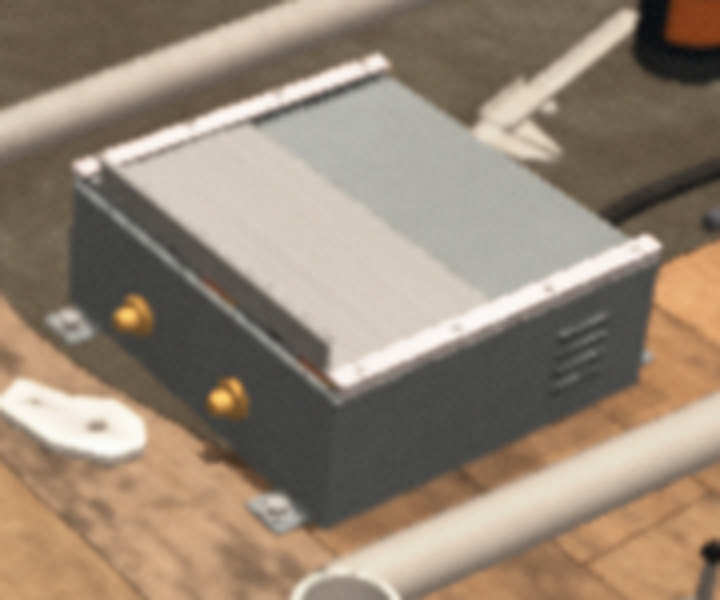

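```bash
python3 - <<'E'
from h import *
for nm in ("top","scene"):
    f=dict(np.load(nm+"0.npz"));X=cloud(f)
    c=f["color"].astype(int);m=(c.min(2)>(200 if nm=="top" else 190))&(X[...,2]>.075)&(X[...,2]<.1)&(abs(X[...,0]-.6)<.13)&(abs(X[...,1]+.337)<.13)
    n,l,s,_=cv2.connectedComponentsWithStats(m.astype(np.uint8))
    cs=[]
    for i in range(1,n):
        if s[i,4]<40: continue
        v,u=np.nonzero(l==i);P=plane(f,np.c_[u,v],.089)
        r=cv2.minAreaRect(P[:,:2].astype(np.float32)*1000);cs.append(r);print(nm,s[i],r)
        vx,vy,x,y=cv2.fitLine(P[:,:2].astype(np.float32),cv2.DIST_HUBER,0,.001,.001).ravel();print("  yaw",np.degrees(np.arctan(vy/vx)))
E
```

```text
top [388 140   7  97 445] ((602.6629638671875, -233.24070739746094), (10.288582801818848, 206.353271484375), 88.10858917236328)
  yaw -1.980243
top [488 144   5  96 446] ((595.7373046875, -440.9898681640625), (8.463029861450195, 203.5135498046875), 88.1359634399414)
  yaw -1.8928137
scene [376 244  70  27 221] ((611.1577758789062, -235.1411590576172), (10.532633781433105, 188.2995147705078), 88.00987243652344)
  yaw -1.979234
scene [ 383  268  132   58 1333] ((605.8597412109375, -356.89971923828125), (199.14549255371094, 205.48153686523438), 83.4729995727539)
  yaw -74.34498
```

Box pose: centre about (0.599, -0.337), yaw about -1.9°. The cover starts around 0.01. I'll swing over at height with the jaws closing, starting with a partial move to check the joints.

>>> {"api": "apply_moves", "payload": {"dp": [[0,0.2,0],[0,0.4,0],[0,0.4,0],[0,0.4,0],[0,0.4,0],[0,0.4,0],[0,0.4,0],[0,0.4,0]], "twist": [[0,0,0.018],[0,0,0.036],[0,0,0.036],[0,0,0.036],[0,0,0.036],[0,0,0.036],[0,0,0.036],[0,0,0.036]], "jaw": [255,255,255,255,255,255,255,255], "grip_force": 40}}

```text
clock: 0.9
tcp_pos: [0.5718, 0.3715, 0.3991]
orientation: [3.028, 0.829, -0.011]
contact_force: [1.4, 1.0, 0.6]
grip_width: -0.0001
```

```bash
cat > st.py <<'E'
from bench import r
import numpy as np
from scipy.spatial.transform import Rotation as Ro
o=r.get_obs();R=Ro.from_rotvec(o["orientation"]).as_matrix()
C=np.array([.5993,-.337]);a=-.0337;B=np.array([[np.cos(a),-np.sin(a)],[np.sin(a),np.cos(a)]])
tip=o["tcp_pos"]+.173*R[:,2];b=B.T@(tip[:2]-C)
print("t",o["clock"].round(2),"tcp",o["tcp_pos"].round(4),"toolx deg",np.degrees(np.arctan2(R[1,0],R[0,0])).round(2),"tilt z",R[:,2].round(4),"\njoints",o["joints"].round(3),"F",o["contact_force"].round(1),"w",o["grip_width"].round(4))
print("tip z",tip[2].round(4),"tip in box mm",(b*1000).round(1))
E
python3 st.py
```

```text
Traceback (most recent call last):
  File "st.py", line 7, in <module>
    print("t",o["clock"].round(2),"tcp",o["tcp_pos"].round(4),"toolx deg",np.degrees(np.arctan2(R[1,0],R[0,0])).round(2),"tilt z",R[:,2].round(4),"\njoints",o["joints"].round(3),"F",o["contact_force"].round(1),"w",o["grip_width"].round(4))
              ^^^^^^^^^^^^^^^^
AttributeError: 'float' object has no attribute 'round'
```

```bash
sed -i 's/o\["clock"\].round(2)/round(o["clock"],2)/; s/o\["grip_width"\].round(4)/round(float(o["grip_width"]),4)/' st.py; python3 st.py
```

```text
t 0.9 tcp [0.5718 0.3715 0.3991] toolx deg 30.62 tilt z [-0.006  -0.0036 -1.    ] 
joints [-0.822  0.501  0.224  1.551 -0.12   1.11  -0.036] F [1.4 1.  0.6] w -0.0001
tip z 0.2261 tip in box mm [-52.4 706.5]
```

>>> {"api": "apply_moves", "payload": {"dp": [[-0.25,0.31,0],[-0.23,0.33,0],[-0.21,0.34,0],[-0.18,0.36,0],[-0.15,0.37,0],[-0.12,0.38,0],[-0.1,0.39,0],[-0.07,0.39,0],[-0.05,0.4,0],[-0.05,0.4,0],[-0.05,0.4,0],[-0.05,0.4,0],[-0.05,0.4,0],[-0.03,0.2,0]], "twist": [[0,0,0.036],[0,0,0.036],[0,0,0.036],[0,0,0.036],[0,0,0.036],[0,0,0.036],[0,0,0.036],[0,0,0.02],[0,0,0],[0,0,0],[0,0,0],[0,0,0],[0,0,0],[0,0,0]], "jaw": [255,255,255,255,255,255,255,255,255,255,255,255,255,255]}}

```text
clock: 2.3
tcp_pos: [0.4429, -0.2955, 0.403]
orientation: [3.128, -0.154, -0.003]
contact_force: [0.9, -0.1, -0.3]
grip_width: 0.0
```

```bash
python3 st.py
```

```text
t 2.3 tcp [ 0.4429 -0.2955  0.403 ] toolx deg -5.64 tilt z [-0.0024 -0.01   -0.9999] 
joints [-0.056  0.275  0.636  1.932 -0.182  0.991  0.562] F [ 0.9 -0.1 -0.3] w 0.0
tip z 0.23 tip in box mm [-158.1   34.5]
```

>>> {"api": "apply_moves", "payload": {"dp": [[0.14,0.29,0],[0,0,0],[0,0,0.35],[0,0,0.35],[0,0,0.3],[0,0,0.1],[0,0,0]], "twist": [[0.005,0,-0.031],[0,0,0],[0,0,0],[0,0,0],[0,0,0],[0,0,0],[0,0,0]], "jaw": [255,255,255,255,255,255,255]}}

```text
clock: 3.0
tcp_pos: [0.45, -0.3429, 0.2689]
orientation: [3.137, -0.083, -0.001]
contact_force: [-0.2, -0.1, 1.0]
grip_width: -0.0001
```

```bash
python3 st.py; python3 - <<'E'
from bench import r
import cv2
f=r.grab_frame("scene");cv2.imwrite("pics/s1.png",cv2.resize(f["color"][180:380,320:560,::-1],None,fx=3,fy=3,interpolation=cv2.INTER_CUBIC))
E
```

```text
t 3.0 tcp [ 0.45   -0.3429  0.2689] toolx deg -3.02 tilt z [-5.0e-04 -3.9e-03 -1.0e+00] 
joints [ 0.132  0.518  0.534  1.963 -0.371  0.755  0.829] F [-0.2 -0.1  1. ] w -0.0001
tip z 0.0959 tip in box mm [-149.1  -11.6]
```

View pics/s1.png

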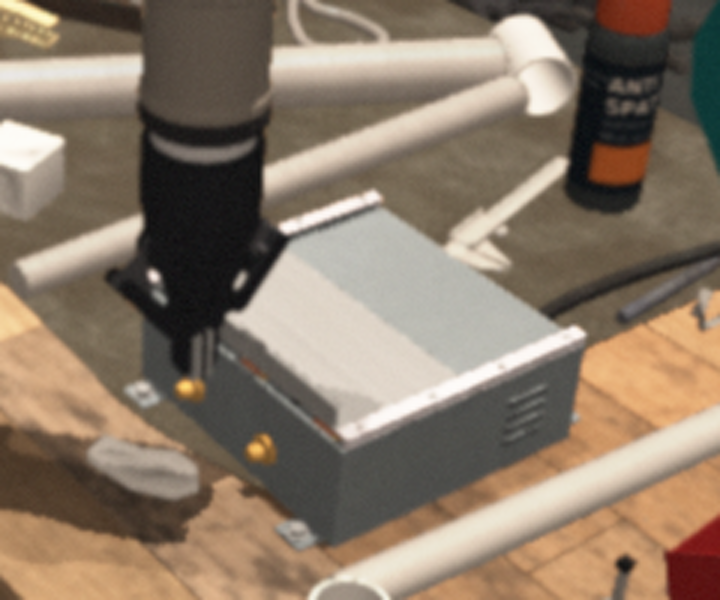

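The fingertips are just in front of the lip (crop about 195,370). Next I lower a little, then push back.

>>> {"api": "apply_moves", "payload": {"dp": [[0,-0.06,0.05],[0,-0.03,0.02],[0.1,0,0],[0.12,0,0],[0.12,0,0]], "twist": [[0.002,0,-0.009],[0,0,0],[0,0,0],[0,0,0],[0,0,0]], "jaw": [255,255,255,255,255]}}

```text
clock: 3.55
tcp_pos: [0.4944, -0.3335, 0.2666]
orientation: [3.139, -0.052, 0.012]
contact_force: [-2.7, -0.3, -0.7]
grip_width: 0.0
```

```bash
python3 st.py
```

```text
t 3.55 tcp [ 0.4944 -0.3335  0.2666] toolx deg -1.9 tilt z [ 0.0073 -0.0021 -1.    ] 
joints [ 0.106  0.561  0.516  1.892 -0.386  0.78   0.799] F [-2.7 -0.3 -0.7] w 0.0
tip z 0.0936 tip in box mm [-103.7   -0.4]
```

>>> {"api": "apply_moves", "payload": {"dp": [[0.15,0,0.03],[0.15,0,0.02],[0.15,0,0],[0.15,0,0]], "twist": [[0,0.003,0],[0,0,0],[0,0,0],[0,0,0]], "jaw": [255,255,255,255]}}

```text
clock: 3.95
tcp_pos: [0.5712, -0.3367, 0.2641]
orientation: [3.139, -0.051, 0.018]
contact_force: [-2.9, -0.8, -1.5]
grip_width: 0.0001
```

```bash
python3 st.py
```

```text
t 3.95 tcp [ 0.5712 -0.3367  0.2641] toolx deg -1.87 tilt z [ 0.0114 -0.0026 -0.9999] 
joints [ 0.09   0.657  0.504  1.727 -0.407  0.852  0.742] F [-2.9 -0.8 -1.5] w 0.0001
tip z 0.0911 tip in box mm [-26.1  -1. ]
```

>>> {"api": "apply_moves", "payload": {"dp": [[0.05,0,0],[0.05,0,0],[0.05,0,0],[0.05,0,0]], "twist": [[0,-0.005,0],[0,0,0],[0,0,0],[0,0,0]], "jaw": [255,255,255,255]}}

```text
clock: 4.35
tcp_pos: [0.5876, -0.3385, 0.2641]
orientation: [-3.133, 0.055, 0.048]
contact_force: [-20.0, 6.9, 19.2]
grip_width: 0.0001
```

```bash
python3 st.py
```

```text
t 4.35 tcp [ 0.5876 -0.3385  0.2641] toolx deg -2.02 tilt z [-0.0305  0.0081 -0.9995] 
joints [ 0.084  0.69   0.514  1.671 -0.395  0.919  0.716] F [-20.    6.9  19.2] w 0.0001
tip z 0.0912 tip in box mm [-17.   -0.6]
```

The force rose to 20 N at the stop. I'll back off, rise and look.

>>> {"api": "apply_moves", "payload": {"dp": [[-0.1,0,0],[-0.2,0,-0.2],[0,0.2,-0.35],[0,0.4,-0.1],[0,0.4,0],[0,0.4,0],[0,0.3,0],[0,0,0]], "twist": [[0,0.007,0],[0,0,0],[0,0,0],[0,0,0],[0,0,0],[0,0,0],[0,0,0],[0,0,0]], "jaw": [255,255,255,255,255,255,255,255]}}

```text
clock: 5.15
tcp_pos: [0.548, -0.545, 0.3467]
orientation: [-3.135, 0.043, 0.02]
contact_force: [-0.3, -0.6, 0.4]
grip_width: -0.0003
```

```bash
python3 st.py; cat > snap.py <<'E'
from bench import r
import cv2,numpy as np,sys
k=sys.argv[1]
f=r.grab_frame("top");np.savez(f"top{k}.npz",**f)
cv2.imwrite(f"pics/t{k}.png",cv2.resize(f["color"][120:260,370:530,::-1],None,fx=4.2,fy=4.2,interpolation=cv2.INTER_CUBIC))
f=r.grab_frame("scene");np.savez(f"scene{k}.npz",**f)
cv2.imwrite(f"pics/s{k}.png",cv2.resize(f["color"][200:380,330:550,::-1],None,fx=3.3,fy=3.3,interpolation=cv2.INTER_CUBIC))
E
python3 snap.py 2
```

```text
t 5.15 tcp [ 0.548  -0.545   0.3467] toolx deg -1.59 tilt z [-0.0126  0.0067 -0.9999] 
joints [ 0.39   0.75   0.543  1.352 -0.39   1.16   0.946] F [-0.3 -0.6  0.4] w -0.0003
tip z 0.1738 tip in box mm [ -46.5 -208.5]
```

View pics/t2.png

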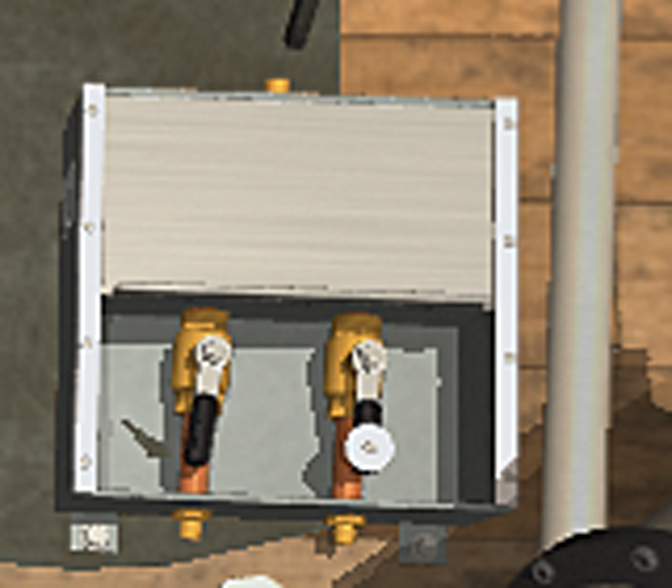

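View pics/s2.png

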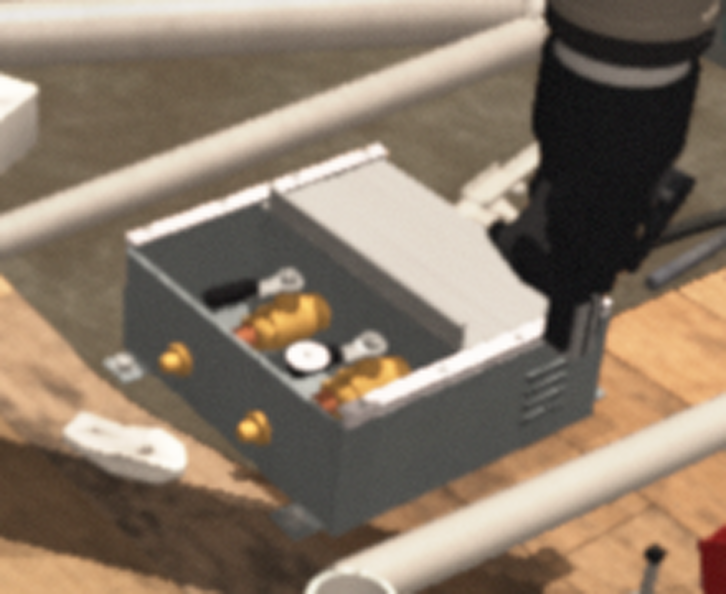

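The right-hand lever (y = -42) carries the tag, a white disc at crop (370,447) in the top view. The cover is back and the untagged lever is at left. Next I measure them.

```bash
cat > meas.py <<'E'
import sys
from h import *
C=np.array([.5993,-.337]);a=-.0337;B=np.array([[np.cos(a),-np.sin(a)],[np.sin(a),np.cos(a)]])
k=sys.argv[1]
f=dict(np.load(f"top{k}.npz"));c=f["color"].astype(int)
def box(uv,h): return ((plane(f,uv,h)[:,:2]-C)@B)*1000
vv,uu=np.mgrid[0:480,0:640];P=box(np.c_[uu.ravel(),vv.ravel()],.076).reshape(480,640,2)
ins=(P[...,0]>-100)&(P[...,0]<0)&(abs(P[...,1])<96)
m=(ins&(c.min(2)>195)).astype(np.uint8)
n,l,s,ce=cv2.connectedComponentsWithStats(m)
for i in range(1,n):
    if s[i,4]>15: print("white",s[i],"box",box([ce[i]],.076).round(1))
ins=(P[...,0]>-90)&(P[...,0]<-20)&(abs(P[...,1])<105)
m=(ins&(c.max(2)<50)).astype(np.uint8)
n,l,s,ce=cv2.connectedComponentsWithStats(m)
for i in range(1,n):
    if s[i,4]>25:
        v,u=np.nonzero(l==i);p=box(np.c_[u,v],.074);vx,vy,x,y=cv2.fitLine(p.astype(np.float32),cv2.DIST_HUBER,0,.01,.01).ravel()
        print("dark",s[i],"box",p.mean(0).round(1),"ang from -x",np.degrees(np.arctan(-vy/vx)).round(1))
X=cloud(f);b=((X[...,:2]-C)@B)*1000
q=(abs(b[...,1])<85)&(X[...,2]>.086)&(X[...,2]<.11)&(abs(b[...,0])<120)
if q.any(): print("lip x (depth>86mm)",np.percentile(b[q][:,0],[5,50,95]).round(1),q.sum())
q=(abs(b[...,1])<85)&(X[...,2]>.079)&(X[...,2]<.1)&(abs(b[...,0])<130); print("top x range",np.percentile(b[q][:,0],[1,99]).round(1))
E
python3 meas.py 2; python3 - <<'E'
import numpy as np
from h import *
for k in "02":
    f=dict(np.load(f"top{k}.npz"));g=f["color"].mean(2)
    print(k,g[:,440][180:250].astype(int).tolist() if k=="0" else g[:,440][180:200].astype(int).tolist())
    C=np.array([.5993,-.337]);a=-.0337;B=np.array([[np.cos(a),-np.sin(a)],[np.sin(a),np.cos(a)]])
    for v in (186,188,190,192,194,196,198,234,236,238,240): print(v,(((plane(f,[[440,v]],.084)[:,:2]-C)@B)*1000).round(1))
E
```

```text
white [417 200   8  13  30] box [[-33.3  40. ]]
white [452 221  12  11  93] box [[-75.1 -40.2]]
dark [485 202   3  33  70] box [ -56.1 -101.4] ang from -x 0.4
dark [414 214   8  17  83] box [-68.8  44.5] ang from -x 11.0
dark [454 215   7   7  32] box [-57.3 -39. ] ang from -x 66.4
lip x (depth>86mm) [-4.4 30.7 91.6] 929
top x range [-104.7  103.1]
0 [156, 157, 159, 159, 162, 161, 156, 155, 183, 188, 191, 191, 187, 194, 187, 191, 194, 193, 192, 192, 191, 194, 191, 190, 193, 193, 194, 194, 192, 191, 197, 194, 196, 194, 200, 198, 189, 187, 192, 194, 194, 200, 193, 189, 199, 204, 198, 197, 200, 197, 195, 192, 192, 198, 138, 208, 50, 60, 100, 175, 29, 47, 49, 47, 75, 72, 68, 73, 134, 135]
186 [[ 8.  -0.2]]
188 [[ 3.7 -0.3]]
190 [[-0.7 -0.3]]
192 [[-5.  -0.4]]
194 [[-9.3 -0.4]]
196 [[-13.5  -0.5]]
198 [[-17.8  -0.5]]
234 [[-94.4  -1.4]]
236 [[-98.7  -1.4]]
238 [[-102.9   -1.4]]
240 [[-107.1   -1.5]]
2 [203, 198, 195, 202, 197, 196, 194, 194, 170, 210, 119, 48, 43, 51, 52, 49, 62, 98, 92, 91]
186 [[ 8.  -0.2]]
188 [[ 3.7 -0.3]]
190 [[-0.7 -0.3]]
192 [[-5.  -0.4]]
194 [[-9.3 -0.4]]
196 [[-13.5  -0.5]]
198 [[-17.8  -0.5]]
234 [[-94.4  -1.4]]
236 [[-98.7  -1.4]]
238 [[-102.9   -1.4]]
240 [[-107.1   -1.5]]
```

Cover fully back: the lip measures about -4 mm in the box and the stop force was felt. The tag is at (-75,-40), so the tagged lever is at about 0.03 rad. The other lever's grip is at about (-69,44.5), 10°. Now I move over the free space right of the tagged lever.

>>> {"api": "apply_moves", "payload": {"dp": [[-0.05,-0.3,0],[-0.07,-0.4,0],[-0.06,-0.35,0],[0,0,0],[0,0,0]], "twist": [[-0.003,0.006,0],[0,0,0],[0,0,0],[0,0,0],[0,0,0]], "jaw": [255,255,255,255,255]}}

```text
clock: 5.75
tcp_pos: [0.5346, -0.4014, 0.346]
orientation: [-3.132, 0.021, -0.005]
contact_force: [-0.6, -0.2, -0.2]
grip_width: -0.0
```

```bash
python3 st.py
```

```text
t 5.75 tcp [ 0.5346 -0.4014  0.346 ] toolx deg -0.76 tilt z [ 0.0034  0.0099 -0.9999] 
joints [ 0.173  0.575  0.553  1.654 -0.355  1.016  0.832] F [-0.6 -0.2 -0.2] w -0.0
tip z 0.173 tip in box mm [-62.  -64.8]
```

>>> {"api": "apply_moves", "payload": {"dp": [[-0.05,0.11,0],[0,0,0.1],[0,0,0.2]], "twist": [[-0.005,-0.001,0.01],[0,0,0],[0,0,0]], "jaw": [255,255,255]}}

```text
clock: 6.05
tcp_pos: [0.53, -0.4171, 0.3124]
orientation: [3.135, -0.055, 0.013]
contact_force: [0.0, 0.5, -0.0]
grip_width: 0.0002
```

```bash
python3 st.py
```

```text
t 6.05 tcp [ 0.53   -0.4171  0.3124] toolx deg -1.99 tilt z [ 0.008  -0.0065 -0.9999] 
joints [ 0.203  0.62   0.543  1.669 -0.378  0.948  0.85 ] F [ 0.   0.5 -0. ] w 0.0002
tip z 0.1394 tip in box mm [-65.1 -83.5]
```

>>> {"api": "apply_moves", "payload": {"dp": [[-0.03,-0.04,0.2],[0,0,0.2],[0,0,0.1],[0,0,0]], "twist": [[0.002,-0.003,0],[0,0,0],[0,0,0],[0,0,0]], "jaw": [255,255,255,255]}}

```text
clock: 6.45
tcp_pos: [0.5236, -0.417, 0.2443]
orientation: [3.138, -0.067, -0.007]
contact_force: [0.1, -0.2, 0.3]
grip_width: -0.0001
```

```bash
python3 st.py
```

```text
t 6.45 tcp [ 0.5236 -0.417   0.2443] toolx deg -2.45 tilt z [-0.0043 -0.0024 -1.    ] 
joints [ 0.234  0.696  0.503  1.715 -0.421  0.843  0.881] F [ 0.1 -0.2  0.3] w -0.0001
tip z 0.0713 tip in box mm [-73.7 -83. ]
```

>>> {"api": "apply_moves", "payload": {"dp": [[0.03,-0.05,0.03],[0.01,-0.05,0.01],[0,-0.04,0]], "twist": [[0,0.002,-0.004],[0,0,0],[0,0,0]], "jaw": [255,255,255]}}

```text
clock: 6.75
tcp_pos: [0.5293, -0.4019, 0.2406]
orientation: [3.136, -0.057, 0.003]
contact_force: [0.3, 1.2, -0.5]
grip_width: -0.0002
```

```bash
python3 st.py
```

```text
t 6.75 tcp [ 0.5293 -0.4019  0.2406] toolx deg -2.09 tilt z [ 0.0021 -0.0052 -1.    ] 
joints [ 0.211  0.692  0.498  1.731 -0.425  0.823  0.868] F [ 0.3  1.2 -0.5] w -0.0002
tip z 0.0676 tip in box mm [-67.4 -68.1]
```

>>> {"api": "apply_moves", "payload": {"dp": [[-0.02,-0.07,0],[-0.025,-0.07,0],[-0.025,-0.07,0]], "twist": [[0.002,0,0],[0,0,0],[0,0,0]], "jaw": [255,255,255]}}

```text
clock: 7.05
tcp_pos: [0.5234, -0.3762, 0.2433]
orientation: [3.133, -0.057, 0.015]
contact_force: [4.1, -4.7, -0.8]
grip_width: 0.0003
```

```bash
python3 st.py
```

```text
t 7.05 tcp [ 0.5234 -0.3762  0.2433] toolx deg -2.07 tilt z [ 0.0096 -0.0077 -0.9999] 
joints [ 0.172  0.66   0.5    1.785 -0.424  0.793  0.847] F [ 4.1 -4.7 -0.8] w 0.0003
tip z 0.0703 tip in box mm [-72.9 -43. ]
```

>>> {"api": "apply_moves", "payload": {"dp": [[-0.01,-0.07,0.03],[0.01,-0.07,0.01],[0.03,-0.06,0.01]], "twist": [[0.003,-0.003,0],[0,0,0],[0,0,0]], "jaw": [255,255,255]}}

```text
clock: 7.35
tcp_pos: [0.5274, -0.3528, 0.2402]
orientation: [3.134, -0.06, 0.014]
contact_force: [1.0, -5.0, 2.1]
grip_width: -0.0
```

```bash
python3 st.py; python3 snap.py 3
```

```text
t 7.35 tcp [ 0.5274 -0.3528  0.2402] toolx deg -2.2 tilt z [ 0.0085 -0.0073 -0.9999] 
joints [ 0.133  0.651  0.501  1.811 -0.425  0.777  0.815] F [ 1.  -5.   2.1] w -0.0
tip z 0.0673 tip in box mm [-69.8 -19.4]
```

View pics/s3.png

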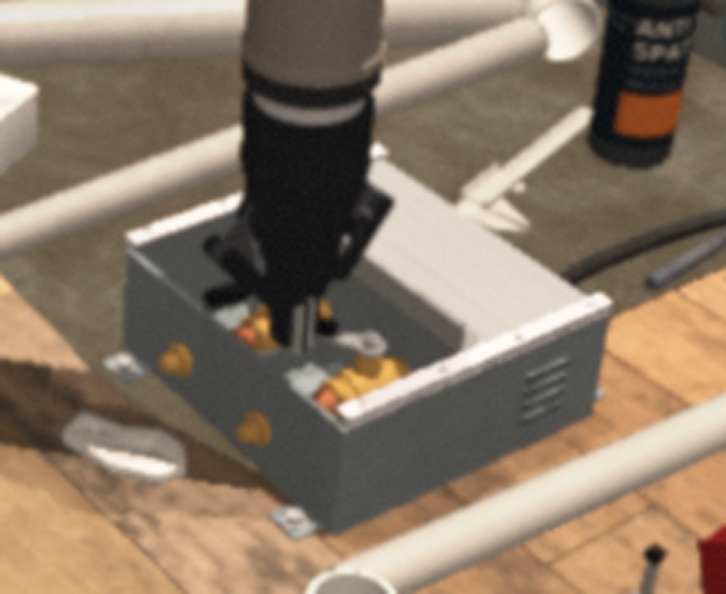

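The lever is about two-thirds turned, with the finger behind it and clear of the other lever. Continuing round the arc.

>>> {"api": "apply_moves", "payload": {"dp": [[0.04,-0.06,0.01],[0.05,-0.05,0],[0.06,-0.03,0]], "twist": [[0.002,-0.003,0],[0,0,0],[0,0,0]], "jaw": [255,255,255]}}

```text
clock: 7.75
tcp_pos: [0.5452, -0.3369, 0.2391]
orientation: [3.138, -0.063, -0.002]
contact_force: [-2.4, -2.3, 2.2]
grip_width: 0.0001
```

```bash
python3 st.py
```

```text
t 7.75 tcp [ 0.5452 -0.3369  0.2391] toolx deg -2.29 tilt z [-0.0012 -0.0026 -1.    ] 
joints [ 0.1    0.664  0.503  1.791 -0.425  0.796  0.775] F [-2.4 -2.3  2.2] w 0.0001
tip z 0.0661 tip in box mm [-54.3  -2.2]
```

>>> {"api": "apply_moves", "payload": {"dp": [[0.04,0,-0.01],[0.04,0,0],[0.04,0,0]], "twist": [[0,0,0],[0,0,0],[0,0,0]], "jaw": [255,255,255]}}

```text
clock: 8.05
tcp_pos: [0.554, -0.3371, 0.2381]
orientation: [-3.136, 0.065, 0.032]
contact_force: [-16.2, 1.0, 16.7]
grip_width: 0.0002
```

```bash
python3 st.py
```

```text
t 8.05 tcp [ 0.554  -0.3371  0.2381] toolx deg -2.36 tilt z [-0.0201  0.005  -0.9998] 
joints [ 0.096  0.681  0.507  1.764 -0.42   0.827  0.762] F [-16.2   1.   16.7] w 0.0002
tip z 0.0651 tip in box mm [-48.8  -0.9]
```

>>> {"api": "apply_moves", "payload": {"dp": [[0.05,0,-0.01],[0.05,0,-0.01],[-0.1,0,0],[-0.08,0.05,-0.1],[0,0.1,-0.35],[0,0.3,-0.3],[0,0.4,0],[0,0.4,0],[0,0.4,0],[0,0,0]], "twist": [[0,0,0],[0,0,0],[0,0,0],[0,0,0],[0,0,0],[0,0,0],[0,0,0],[0,0,0],[0,0,0],[0,0,0]], "jaw": [255,255,255,255,255,255,255,255,255,255]}}

```text
clock: 9.05
tcp_pos: [0.535, -0.5383, 0.3322]
orientation: [-3.119, 0.052, 0.065]
contact_force: [0.0, -0.8, -0.4]
grip_width: 0.0001
```

```bash
python3 st.py; python3 snap.py 4; python3 meas.py 4
```

```text
t 9.05 tcp [ 0.535  -0.5383  0.3322] toolx deg -1.9 tilt z [-0.0415  0.0218 -0.9989] 
joints [ 0.38   0.751  0.554  1.393 -0.386  1.154  0.951] F [ 0.  -0.8 -0.4] w 0.0001
tip z 0.1594 tip in box mm [ -64.7 -199.8]
white [431 197  12  11  91] box [[-25.5   5.1]]
white [417 200   8  14  36] box [[-35.8  39.9]]
dark [442 201   6   6  30] box [-27.7 -12.8] ang from -x 32.4
dark [485 202   3  33  72] box [ -55.9 -101.3] ang from -x 0.4
dark [414 214   8  17  84] box [-68.9  44.5] ang from -x 10.6
lip x (depth>86mm) [-4.4 33.9 91.6] 964
top x range [-104.6  102.9]
```

View pics/t4.png

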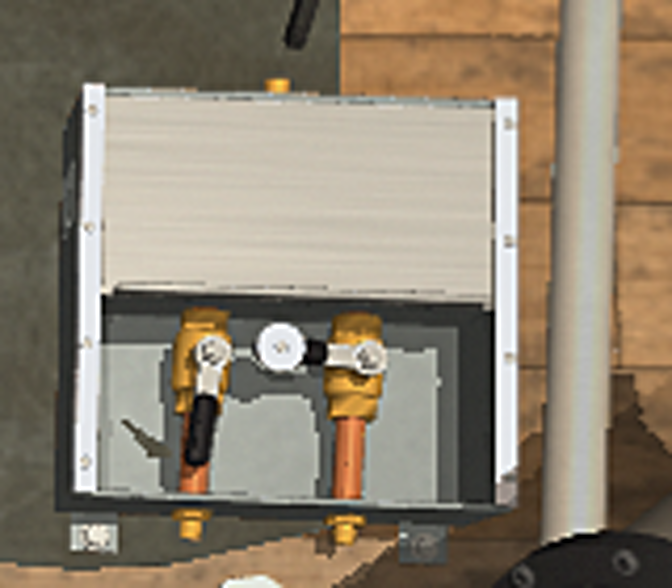

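View pics/s4.png

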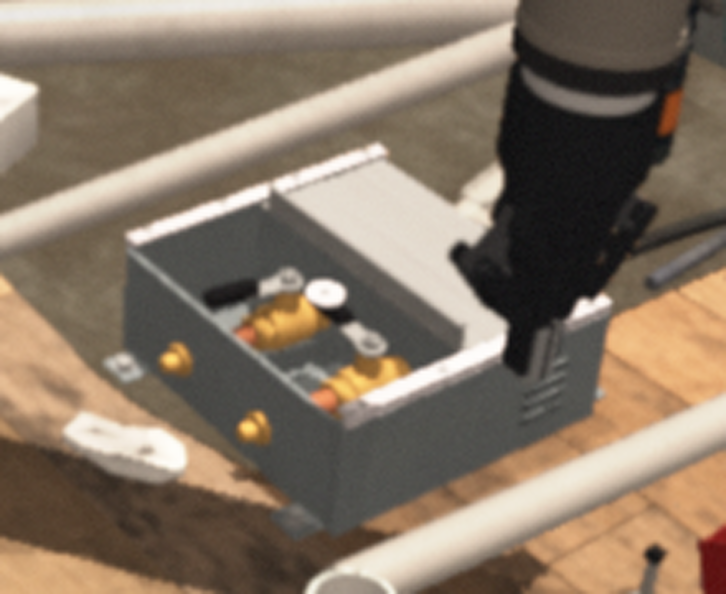

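The tagged lever now lies across its pipe, tag at (-25.5, 5), about 90° or just past. The other lever is unmoved at (-69,44.5). Now I move to behind the lip.

>>> {"api": "apply_moves", "payload": {"dp": [[0,0,0],[0.16,-0.33,0],[0.16,-0.33,0],[0.16,-0.33,0],[0.16,-0.33,0],[0.16,-0.33,0],[0,0,0],[0,0,0]], "twist": [[-0.01,0.02,0],[0,0,0],[0,0,0],[0,0,0],[0,0,0],[0,0,0],[0,0,0],[0,0,0]], "jaw": [255,255,255,255,255,255,255,255]}}

```text
clock: 9.95
tcp_pos: [0.648, -0.3144, 0.3351]
orientation: [-3.124, 0.017, -0.012]
contact_force: [0.3, -1.3, -0.0]
grip_width: -0.0003
```

```bash
python3 st.py
```

```text
t 9.95 tcp [ 0.648  -0.3144  0.3351] toolx deg -0.64 tilt z [ 0.0075  0.0174 -0.9998] 
joints [ 0.027  0.669  0.538  1.523 -0.395  1.059  0.656] F [ 0.3 -1.3 -0. ] w -0.0003
tip z 0.1622 tip in box mm [49.1 27.3]
```

>>> {"api": "apply_moves", "payload": {"dp": [[-0.13,0.22,0],[0,0,0],[0,0,0.25],[0,0,0.2],[0,0,0]], "twist": [[-0.008,-0.003,0.01],[0,0,0],[0,0,0],[0,0,0],[0,0,0]], "jaw": [255,255,255,255,255]}}

```text
clock: 10.45
tcp_pos: [0.6309, -0.3408, 0.2818]
orientation: [-3.139, 0.05, -0.006]
contact_force: [0.8, 1.4, 0.2]
grip_width: 0.0002
```

```bash
python3 st.py
```

```text
t 10.45 tcp [ 0.6309 -0.3408  0.2818] toolx deg -1.81 tilt z [ 0.004   0.0017 -1.    ] 
joints [ 0.073  0.72   0.523  1.569 -0.418  0.963  0.698] F [0.8 1.4 0.2] w 0.0002
tip z 0.1088 tip in box mm [32.4 -2.4]
```

>>> {"api": "apply_moves", "payload": {"dp": [[0,0,0.1],[0,0,0.04],[-0.08,0,0],[-0.08,0,0]], "twist": [[0,-0.002,0],[0,0,0],[0,0,0],[0,0,0]], "jaw": [255,255,255,255]}}

```text
clock: 10.85
tcp_pos: [0.6111, -0.3417, 0.2665]
orientation: [-3.141, 0.051, -0.003]
contact_force: [-0.0, -0.0, -0.4]
grip_width: -0.0001
```

```bash
python3 st.py
```

```text
t 10.85 tcp [ 0.6111 -0.3417  0.2665] toolx deg -1.87 tilt z [ 2.1e-03  2.0e-04 -1.0e+00] 
joints [ 0.08   0.713  0.518  1.624 -0.422  0.917  0.721] F [-0.  -0.  -0.4] w -0.0001
tip z 0.0935 tip in box mm [12.3 -4.3]
```

>>> {"api": "apply_moves", "payload": {"dp": [[-0.05,-0.01,0.02],[-0.1,-0.02,0.01],[-0.12,0,0],[-0.12,0,0]], "twist": [[0,0,0],[0,0,0],[0,0,0],[0,0,0]], "jaw": [255,255,255,255]}}

```text
clock: 11.25
tcp_pos: [0.5655, -0.3373, 0.2676]
orientation: [3.135, -0.049, 0.028]
contact_force: [2.4, -0.8, -1.0]
grip_width: -0.0002
```

```bash
python3 st.py
```

```text
t 11.25 tcp [ 0.5655 -0.3373  0.2676] toolx deg -1.79 tilt z [ 0.0175 -0.0068 -0.9998] 
joints [ 0.081  0.647  0.52   1.741 -0.416  0.845  0.758] F [ 2.4 -0.8 -1. ] w -0.0002
tip z 0.0946 tip in box mm [-30.7  -2.5]
```

>>> {"api": "apply_moves", "payload": {"dp": [[-0.1,0,0.03],[-0.12,0,0.02],[-0.12,0,0.01],[-0.05,0,0]], "twist": [[0.003,-0.006,0],[0,-0.002,0],[0,0,0],[0,0,0]], "jaw": [255,255,255,255]}}

```text
clock: 11.65
tcp_pos: [0.5192, -0.3363, 0.2655]
orientation: [3.138, -0.048, 0.023]
contact_force: [1.4, -0.1, -0.4]
grip_width: -0.0002
```

```bash
python3 st.py
```

```text
t 11.65 tcp [ 0.5192 -0.3363  0.2655] toolx deg -1.74 tilt z [ 0.0144 -0.0033 -0.9999] 
joints [ 0.095  0.595  0.523  1.841 -0.408  0.799  0.799] F [ 1.4 -0.1 -0.4] w -0.0002
tip z 0.0925 tip in box mm [-77.6  -2.4]
```

>>> {"api": "apply_moves", "payload": {"dp": [[-0.05,0,0.01],[-0.05,0,0.01],[-0.05,0,0],[-0.05,0,0],[-0.05,0,0]], "twist": [[0,-0.005,0],[0,0,0],[0,0,0],[0,0,0],[0,0,0]], "jaw": [255,255,255,255,255]}}

```text
clock: 12.15
tcp_pos: [0.5053, -0.3333, 0.2687]
orientation: [3.125, -0.031, 0.066]
contact_force: [12.5, -0.3, -2.1]
grip_width: -0.0001
```

```bash
python3 st.py
```

```text
t 12.15 tcp [ 0.5053 -0.3333  0.2687] toolx deg -1.12 tilt z [ 0.0418 -0.0158 -0.999 ] 
joints [ 0.097  0.564  0.519  1.883 -0.41   0.754  0.821] F [12.5 -0.3 -2.1] w -0.0001
tip z 0.0958 tip in box mm [-86.8  -2. ]
```

The force is 12.5 N and the tip is at the expected -87 mm. One more firm nudge, then I retreat.

>>> {"api": "apply_moves", "payload": {"dp": [[-0.06,0,0.01],[-0.06,0,0.01],[0.1,0,-0.02],[0.1,0,-0.1],[0,0,-0.35],[0,0.3,-0.3],[0,0.4,0],[0,0.4,0],[0,0.4,0],[0,0.2,0],[0,0,0]], "twist": [[0,0,0],[0,0,0],[0,0,0],[0,0,0],[0,0,0],[0,0,0],[0,0,0],[0,0,0],[0,0,0],[0,0,0],[0,0,0]], "jaw": [255,255,255,255,255,255,255,255,255,255,255]}}

```text
clock: 13.25
tcp_pos: [0.5142, -0.5379, 0.365]
orientation: [3.126, -0.009, 0.063]
contact_force: [0.4, -0.1, -0.8]
grip_width: -0.0001
```

```bash
python3 st.py; python3 snap.py 5; python3 - <<'E'
import numpy as np
from h import *
C=np.array([.5993,-.337]);a=-.0337;B=np.array([[np.cos(a),-np.sin(a)],[np.sin(a),np.cos(a)]])
for k in "025":
    f=dict(np.load(f"top{k}.npz"));g=f["color"].mean(2)
    X=cloud(f);b=((X[...,:2]-C)@B)*1000
    for y0 in (-70,0,70):
      e=[]
      # sample brightness along x at plane z=.084 (back edge) & z=.103 (lip top)
      xs=np.arange(-112,40,.5)
      for h,lo,hi in((.084,-8,25),(.103,-112,-80)):
        W=np.c_[(np.c_[xs,np.full_like(xs,y0)]/1000)@B.T+C,np.full_like(xs,h)]
        uv=proj(f,W);v=cv2.remap(g.astype(np.float32),uv[:,:1].astype(np.float32),uv[:,1:].astype(np.float32),cv2.INTER_LINEAR).ravel()
        d=np.abs(np.diff(cv2.GaussianBlur(v.reshape(-1,1),(1,5),1).ravel()));s=(xs[:-1]>lo)&(xs[:-1]<hi);e.append((xs[:-1][s][d[s].argmax()],d[s].max().round(1)))
      print(k,y0,"back edge/lip edge",e)
E
```

```text
t 13.25 tcp [ 0.5142 -0.5379  0.365 ] toolx deg -0.31 tilt z [ 0.0399 -0.0151 -0.9991] 
joints [ 0.383  0.674  0.561  1.448 -0.405  1.094  1.014] F [ 0.4 -0.1 -0.8] w -0.0001
tip z 0.1921 tip in box mm [ -71.3 -206. ]
0 -70 back edge/lip edge [(np.float64(2.5), np.float32(5.9)), (np.float64(-108.0), np.float32(29.5))]
0 0 back edge/lip edge [(np.float64(4.5), np.float32(6.4)), (np.float64(-100.0), np.float32(33.7))]
0 70 back edge/lip edge [(np.float64(4.0), np.float32(10.3)), (np.float64(-100.5), np.float32(34.4))]
2 -70 back edge/lip edge [(np.float64(-1.5), np.float32(24.2)), (np.float64(-108.0), np.float32(30.5))]
2 0 back edge/lip edge [(np.float64(0.0), np.float32(21.9)), (np.float64(-108.5), np.float32(31.6))]
2 70 back edge/lip edge [(np.float64(-0.5), np.float32(34.6)), (np.float64(-109.0), np.float32(24.0))]
5 -70 back edge/lip edge [(np.float64(0.5), np.float32(9.1)), (np.float64(-105.5), np.float32(31.5))]
5 0 back edge/lip edge [(np.float64(2.5), np.float32(7.5)), (np.float64(-102.0), np.float32(33.5))]
5 70 back edge/lip edge [(np.float64(2.0), np.float32(10.4)), (np.float64(-102.5), np.float32(35.4))]
```

View pics/t5.png

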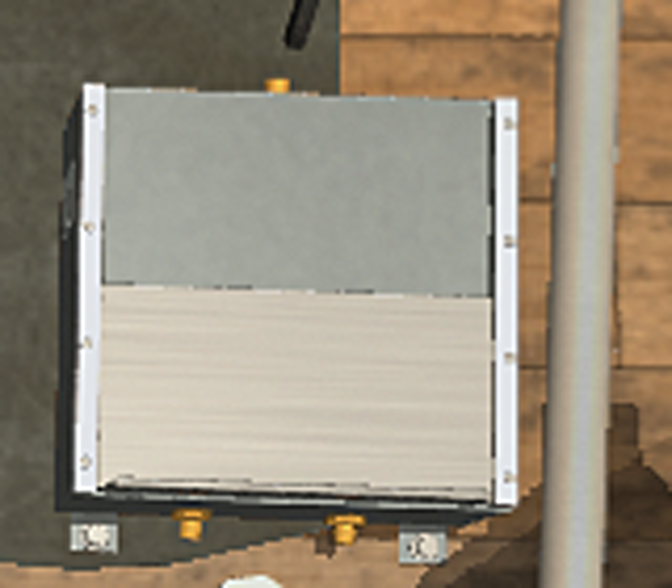

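View pics/s5.png

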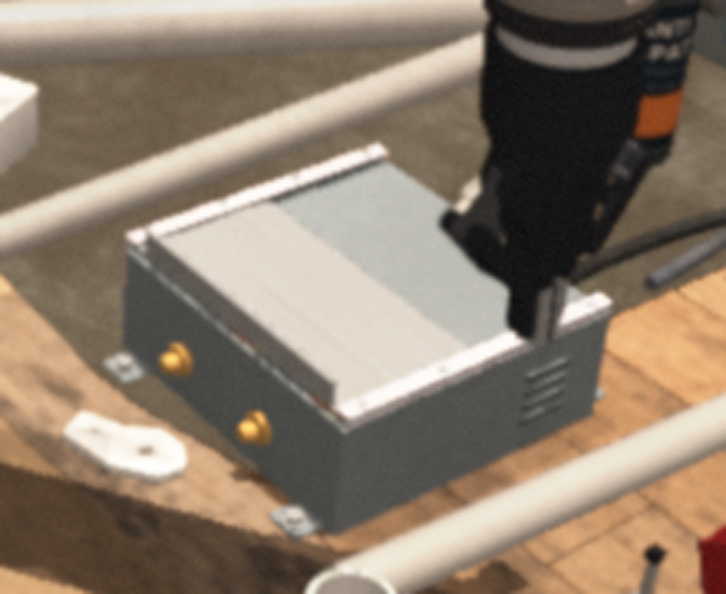

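The cover is forward again: back edge measures about +2 mm (expected +2 when fully forward). Cross-checking total travel on the lip edge, and that the loose things are unmoved.

```bash
python3 - <<'E'
import numpy as np
from h import *
C=np.array([.5993,-.337]);a=-.0337;B=np.array([[np.cos(a),-np.sin(a)],[np.sin(a),np.cos(a)]])
for k,lo,hi in(("0",-106,-90),("5",-106,-90),("2",-15,5),("4",-15,5)):
    f=dict(np.load(f"top{k}.npz"));g=f["color"].mean(2);out=[]
    for y0 in range(-50,81,5):
        xs=np.arange(lo,hi,.25);W=np.c_[(np.c_[xs,np.full_like(xs,y0)]/1000)@B.T+C,np.full_like(xs,.103)]
        uv=proj(f,W);v=cv2.remap(g.astype(np.float32),uv[:,:1].astype(np.float32),uv[:,1:].astype(np.float32),cv2.INTER_LINEAR).ravel()
        d=np.diff(v);i=(d*(d>0));w=i**2;out.append((xs[:-1]*w).sum()/w.sum())
    print(k,"lip top edge x",np.median(out).round(2),np.std(out).round(2))
f0=dict(np.load("top0.npz"));f5=dict(np.load("top5.npz"))
d=np.abs(f0["color"].astype(int)-f5["color"].astype(int)).max(2)
for n,(u0,v0,u1,v1) in dict(plate=(400,250,445,285),magnet=(250,230,290,280),lamp=(178,278,220,302),block=(244,190,286,230)).items(): print(n,(d[v0:v1,u0:u1]>40).sum())
E
```

```text
0 lip top edge x -99.9 0.46
5 lip top edge x -101.98 0.48
2 lip top edge x -4.16 0.42
4 lip top edge x -4.15 0.41
plate 73
magnet 0
lamp 0
block 0
```

```bash
python3 - <<'E'
import numpy as np
from bench import r
for k in "05":
    g=np.load(f"top{k}.npz")["color"].min(2)[250:285,400:445]
    v,u=np.nonzero(g>150);print(k,len(u),u.mean().round(2),v.mean().round(2),u.min(),u.max(),v.min(),v.max())
o=r.get_obs();print(o["contact_force"],o["clock"])
r.hand_in()
E
```

```text
0 454 23.64 18.83 6 39 7 30
5 450 23.79 18.72 6 39 7 30
[0.88772634 0.14270249 0.17135626] 13.35
the job is handed in; nothing more can be done
```

I handed the job in at about 13.4 s. The cover was pushed back, the tagged lever was turned shut, and the cover was pushed forward again. All pushing was done with the jaws closed.

- **Cover back:** I pushed it by the lip until it met its stop, with the force rising to about 20 N.
- **Tagged lever:** it was the right-hand one, at y = -42 mm. I pushed it clockwise to its stop (about 16 N). Afterwards the disc measured (-25.5, +5) mm in the box, which is square across the pipe within error.
- **Cover forward:** I pushed it from behind the lip until it met the stop (12.5 N, then one more nudge). The cover's back edge now measures about +2 mm, which is the fully forward position. The lip moved 97.8 mm between the two end positions, against the nominal 98 mm.
- **Left alone:** the untagged lever measured the same before and after the push, and the cover hides it now. The magnet, lamp and tube block show no pixel change. The plate region had 73 changed pixels; its outline sits in the same place, so I put those down to shadow.

At the end the arm stood clear beside the box, with the force reading under 1 N. None of the checks failed. The largest disagreement was about 1–2.5 mm in the absolute lever and lip positions, close to the camera calibration.

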